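Make up two kits for the practical class

ROBOT

A 6-joint arm with a two-finger parallel gripper is mounted at the origin on a cart in front of the work surface, level with it; the furniture and walls round the work are solid. World frame = base frame: x ahead of the robot, y to its left, z up, the work surface at z = 0. Lengths are in m, angles in rad, forces in N, time in s.
With the tool pointing down it reaches from about 0.275 to 1 m from the base axis. Payload 8.4 kg.
Tool frame: the origin (TCP) lies on the centre line of the jaws, within the pads' length; the fingertips stand 17 mm ahead of it and the grasp point (between the pads) lies 2 mm behind it (bot.tcp_to_tips is the y of the fingertips in the tool frame, in m); y points along the fingers, z is the direction in which the jaws open and shut, and the axes are right-handed (so a half turn about y gives the same grasp; the last joint's range is limited). The gripper opens to 85 mm and grips with 20 to 120 N. Pads are 22 mm wide; open, the fingers measure 114 mm over their backs; the gripper's body (76 mm by 85 mm) begins 54 mm behind the grasp point. The pads swing forward as they close: fully open they stand 13 mm farther back than shut.
Start: joints at [-1.107, 0.353, 1.633, -0, 1.155, -0.002], TCP at [0.281, -0.558, 0.248] pointing down, gripper open.
Joint ranges: [-2.63, 2.63], [-0.92, 2.1], [0.06, 2.66], [-1.3, 4.44], [0, 2.69], [-3.02, 3.02]. Speed limits (rad/s): [2.22, 2.22, 2.79, 3.14, 3.14, 3.14].

INTERFACE

Orientations are given as a unit quaternion [x, y, z, w].
In Python, from workcell import bot, hand, kinematics, get_obs, vision, hand_in gives the robot as it stands. The module is installed in compiled form; this text tells all that it offers. Calls block until the motion is done:
- bot.reach(position, orientation): joint-space move of the TCP to a pose.
- bot.servo_line(position, ori=None, velocity=0.15): straight line of the TCP; ori=None keeps the orientation; velocity is the mean speed in m/s.
- bot.goto_joints(angles): joint-space move.
- hand.move_gripper(opening, strength=None): finger opening in m; strength is the grip in N (None keeps the last); returns when the fingers have stopped.
- bot.dwell(seconds).
- kinematics.solve_ik(position, orientation): joint angles nearest the present ones, or None.
- get_obs(): the state.
- vision.read_camera(name): name is "scene" or "side" or "wrist"; returns a dict with "frame" (384x512x3 uint8, red, green, blue), "intrinsics" (3x3 intrinsics, pixels), "view" (4x4, takes a point from world to camera coordinates). Camera axes: x right, y down, z forward; pixel columns grow to the right and rows downward; lengths in m; the calibration is good to about 2 mm. A picture is of the moment at which its call begins. There is no depth.
A pose or a line that the arm cannot do raises bot.IKError and nothing moves.
- hand_in(): hands the job in, once; it reports no verdict.
The state is a dict: "time_s": time; "joint_pos": joint angles; "joint_vel": joint speeds; "joint_efforts": joint torques, N m; "position": TCP position; "orientation": TCP orientation; "wrist_force": force on the tool from outside, world axes, zero at the start; "ft_torque": the same for the moment, N m; "gripper_width": finger opening in m.
Only numpy, scipy, OpenCV 4.12 (cv2) and the standard library are available. Lean on these libraries where they do the work, as an engineer would, in place of code of your own. Each camera call takes 0.05 s, during which the arm holds its last target.

TASK

Make up the two kits for the next class from the stock on the table. Blue tray: stand the battery upright in the middle compartment and lay the red and the black adapter flat in the two outer ones, one in each, either way round. Orange tray: lay the largest brass disc flat, with the middle-sized disc centred on top of it; leave the yellow adapter, the green clip and the smallest disc where they lie.

Things in the scene. Friction and masses are not known exactly. Their poses are not given: they have to be found in the camera images.
- battery_center (a point): black block battery with a yellow band and two studs on top, standing upright; body 18 mm (its x) by 26 mm (its y), 44 mm high (47 with the studs). Point: its centre, 22 mm above its underside; z is up
- red_adapter_center (a point): red plastic coupling adapter, a square bar 12 x 12 mm, 36 mm long (40 with its pale end plug), lying flat. Point: its centre, 6 mm above its underside; its y axis runs along its length
- black_adapter_center (a point): black plastic coupling adapter, a square bar 12 x 12 mm, 36 mm long (40 with its pale end plug), lying flat. Point: its centre, 6 mm above its underside; its y axis runs along its length
- large_disc_center (a point): largest of three pale brass discs, diameter 38 mm, 10 mm thick, with a slot cut from its edge to its middle, lying flat. Point: its centre, 5 mm above its underside; z is the disc's axis
- medium_disc_center (a point): middle-sized of three pale brass discs, diameter 30 mm, 8 mm thick, with a slot cut from its edge to its middle, lying flat. Point: its centre, 4 mm above its underside; z is the disc's axis
- blue_tray: blue open kit tray, fixed to the table, 186 mm along its x by 126 mm along its y (plus a small tab at each x end); floor 3 mm thick, outer walls 4 mm thick and 14 mm high. Two low dividers across it, 10 mm high, at x = -30 and +30 mm, make three compartments, each about 57 mm (x) by 118 mm (y), centred at x = -60, 0 and +60 mm. Origin: centre of its underside, on the table top; z is up
- orange_tray: orange open kit tray, fixed to the table, 128 mm along its x by 126 mm along its y (plus a small tab at each x end), one undivided space of 120 x 118 mm; floor 3 mm thick, walls 4 mm thick and 14 mm high. Origin: centre of its underside, on the table top; z is up
- yellow_adapter_center (a point): yellow plastic coupling adapter, a square bar 12 x 12 mm, 36 mm long (40 with its pale end plug), lying flat. Point: its centre, 6 mm above its underside; its y axis runs along its length. Not wanted: stays where it lies
- green_clip_center (a point): crocodile clip with a green sleeve and bare metal jaws, 56 mm long, 11 mm thick, lying flat. Point: centre of the sleeve, 5.5 mm above its underside; jaws toward -y. Not wanted: stays where it lies
- small_disc_center (a point): smallest of three pale brass discs, diameter 24 mm, 6 mm thick, with a slot cut from its edge to its middle, lying flat. Point: its centre, 3 mm above its underside; z is the disc's axis. Not wanted: stays where it lies

How it is judged:
By the outcome, as a careful person would: the job done as asked, in the order asked, and still so for the second after the job is handed in, with the robot touching nothing.
It also fails if it takes over 120 s, if anything falls off the work surface, if the arm or the gripper's body presses on something with over 40 N, if the wrist force passes 120 N, or if a joint passes its speed limit or range.

## Working session

There is one attempt and no reset: what is moved stays moved. The work goes in short steps, each a Python script; the robot and the scene stay as the last script left them, time stands still between calls to the robot, and variables do not carry over. Pictures are saved under pics/ and viewed, and the job is handed in when it is done.

```bash
mkdir -p pics
python3 - <<'E'
from workcell import bot,get_obs,vision
import cv2,numpy as np
np.set_printoptions(precision=4,suppress=True)
o=get_obs();print({k:np.round(v,3) for k,v in o.items()},bot.tcp_to_tips)
for n in ["scene","side","wrist"]:
    c=vision.read_camera(n);cv2.imwrite(f"pics/a_{n}.png",c["frame"][:,:,::-1]);print(n,c["intrinsics"],c["view"])
E
```

```text
{'time_s': np.float64(0.0), 'joint_pos': array([-1.107,  0.354,  1.634, -0.   ,  1.155, -0.002]), 'joint_vel': array([ 0.   ,  0.   , -0.001,  0.001, -0.002,  0.001]), 'joint_efforts': array([  0.003, -60.525, -34.206,   0.   ,   0.009,   0.   ]), 'position': array([ 0.28 , -0.558,  0.248]), 'orientation': array([-0.163,  0.688, -0.688,  0.163]), 'wrist_force': array([0.091, 0.468, 0.394]), 'ft_torque': array([ 0.045, -0.002,  0.   ]), 'gripper_width': np.float64(0.085)} 0.017
scene [[387.2982   0.     258.6769]
 [  0.     387.2982 188.2961]
 [  0.       0.       1.    ]] [[-0.8093 -0.5874  0.0073  0.4046]
 [-0.4645  0.6322 -0.6201  0.2681]
 [ 0.3597 -0.5052 -0.7845  1.0628]
 [ 0.      0.      0.      1.    ]]
side [[372.7913   0.     257.4875]
 [  0.     372.7913 189.1958]
 [  0.       0.       1.    ]] [[-0.899  -0.4378  0.0109  0.4888]
 [-0.173   0.3321 -0.9272  0.1357]
 [ 0.4023 -0.8355 -0.3743  0.8402]
 [ 0.      0.      0.      1.    ]]
wrist [[344.1958   0.     254.2638]
 [  0.     344.1958 196.3008]
 [  0.       0.       1.    ]] [[ 0.449  -0.8935 -0.0014 -0.6243]
 [-0.8523 -0.4288  0.2996 -0.0394]
 [-0.2683 -0.1333 -0.9541  0.3794]
 [ 0.      0.      0.      1.    ]]
```

View pics/a_scene.png

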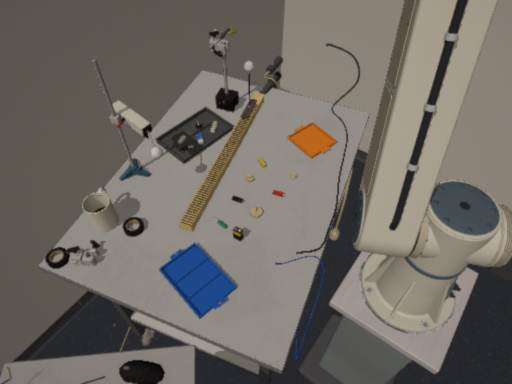

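View pics/a_side.png

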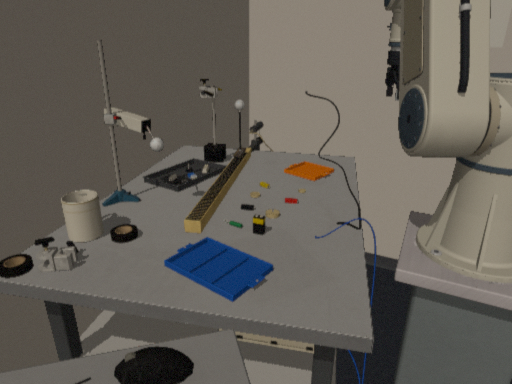

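View pics/a_wrist.png

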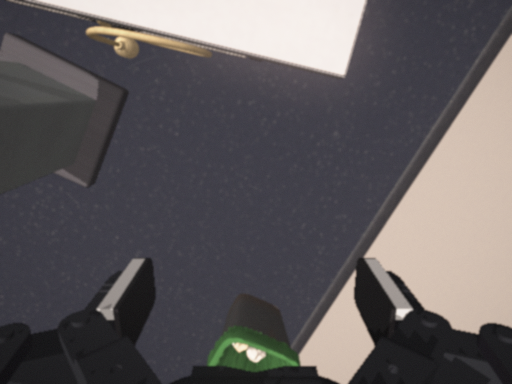

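The scene image shows the stock between the blue tray (198,279) and the orange tray (313,140). The battery is at (238,233), red at (279,193), black at (238,199) and the large disc at (256,211). The wrist camera sees only the floor, so I'll compute coarse positions next.

```bash
cat > h.py <<'E'
from workcell import bot,hand,kinematics,get_obs,vision,hand_in
import cv2,numpy as np
from scipy.spatial.transform import Rotation as R
np.set_printoptions(precision=4,suppress=True)
def p2w(c,u,v,z):
    K,V=c["intrinsics"],c["view"]
    d=V[:3,:3].T@np.linalg.inv(K)@[u,v,1.]; o=-V[:3,:3].T@V[:3,3]
    return o+d*(z-o[2])/d[2]
def w2p(c,P):
    q=c["view"][:3,:3]@np.asarray(P)+c["view"][:3,3]; q=c["intrinsics"]@q; return q[:2]/q[2]
def ori(a):
    """tool down, jaw axis (tool z) along world angle a"""
    y=np.array([0,0,-1.]); z=np.array([np.cos(a),np.sin(a),0]); x=np.cross(y,z)
    return R.from_matrix(np.c_[x,y,z]).as_quat()
def save(c,name): cv2.imwrite(f"pics/{name}.png",c["frame"][:,:,::-1])
E
python3 - <<'E'
from h import *
c=vision.read_camera("scene")
for n,u,v,z in [("bat",238,233,.022),("red",279,193,.006),("blk",238,199,.006),("large",256,211,.005),("med?",249,178,.004),("small?",294,175,.003),("yel",262,162,.006),("green",221,223,.005),("blue",198,279,.005),("orange",313,140,.005)]:
    print(n,p2w(c,u,v,z))
for t in ["scene","side"]:
    cc=vision.read_camera(t);print(t,-cc["view"][:3,:3].T@cc["view"][:3,3])
w=vision.read_camera("wrist");o=get_obs()
Rt=R.from_quat(o["orientation"]).as_matrix()
V=w["view"];cp=-V[:3,:3].T@V[:3,3]
print("cam in tool",Rt.T@(cp-o["position"]),"\n",(V[:3,:3]@Rt))
print(Rt)
E
```

```text
bat [0.4674 0.1488 0.022 ]
red [ 0.4598 -0.0563  0.006 ]
blk [0.5517 0.0412 0.006 ]
large [0.4782 0.0443 0.005 ]
med? [ 0.5768 -0.0507  0.004 ]
small? [ 0.4632 -0.1516  0.003 ]
yel [ 0.5827 -0.1334  0.006 ]
green [0.5379 0.1433 0.005 ]
blue [0.4722 0.3226 0.005 ]
orange [ 0.4969 -0.3311  0.005 ]
scene [0.0697 0.6052 0.997 ]
side [0.1249 0.8709 0.435 ]
cam in tool [-0.076  -0.1252  0.0001] 
 [[ 0.0002  0.0003  1.    ]
 [ 0.9541 -0.2996 -0.0001]
 [ 0.2996  0.9541 -0.0003]]
[[-0.8934 -0.0002  0.4492]
 [-0.4492  0.0003 -0.8934]
 [ 0.     -1.     -0.0004]]
```

Run:
```python
from h import *
c=vision.read_camera("scene")
f=c["frame"][110:330,140:360,::-1]
cv2.imwrite("pics/b_zoom.png",cv2.resize(f,None,fx=2.7,fy=2.7,interpolation=cv2.INTER_CUBIC))
```

```text
(no output)
```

View pics/b_zoom.png

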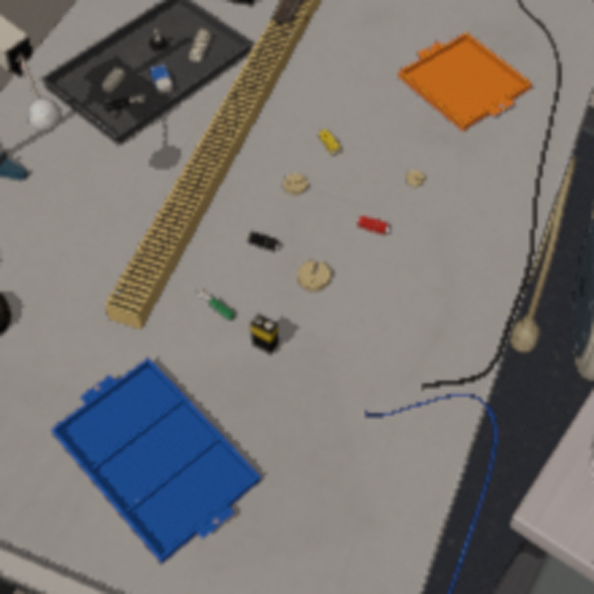

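Run:
```python
from h import *
for a in [np.pi/2,-np.pi/2]:
    # camera offset: tool x from jaw axis
    for tx in [(0.50,0.05,0.28)]:
        Rm=R.from_quat(ori(a)).as_matrix();print(a,"toolx",Rm[:,0],kinematics.solve_ik(np.array(tx),ori(a)))
q=ori(np.pi/2) if kinematics.solve_ik(np.array([0.50,0.05,0.28]),ori(np.pi/2)) is not None else ori(-np.pi/2)
```

```text
1.5707963267948966 toolx [ 1. -0.  0.] [ 0.0967  0.129   1.8542 -0.      1.1585 -1.4741]
-1.5707963267948966 toolx [-1. -0.  0.] [ 0.0967  0.129   1.8542 -0.      1.1585  1.6675]
```

Run:
```python
from h import *
bot.reach([0.47,0.05,0.25],ori(np.pi/2)); bot.dwell(0.2)
c=vision.read_camera("wrist");save(c,"c_wrist");o=get_obs();print(o["time_s"],o["position"])
np.save("c_wrist.npy",c,allow_pickle=True)
cv2.imwrite("pics/c_wrist2.png",cv2.resize(c["frame"][:,:,::-1],None,fx=1.56,fy=1.56,interpolation=cv2.INTER_CUBIC))
```

```text
2.925 [0.4701 0.0496 0.25  ]
```

View pics/c_wrist2.png

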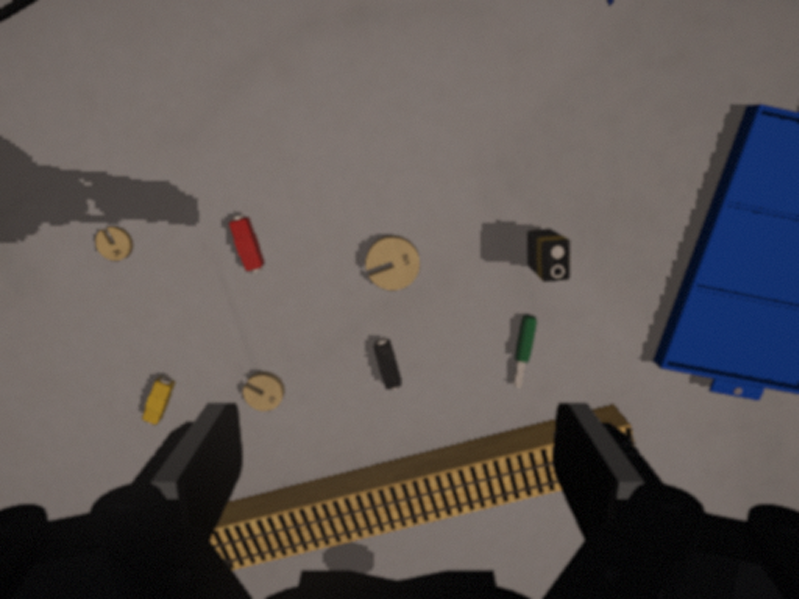

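The wrist view (800-wide copy) shows the following:
- Large disc at (392,262), medium at (262,391) and small at (113,243).
- Red adapter at (246,243), black at (388,363), battery at (552,255).
- The blue tray on the right.

I'll fit the 3D silhouettes to get poses.

```bash
cat > fit.py <<'E'
from h import *
from scipy.optimize import minimize
S=4
def box(lx,ly,h,z0=0): return np.array([[sx*lx/2,sy*ly/2,z0+zz] for sx in(-1,1) for sy in(-1,1) for zz in(0,h)])
def disc(d,h): t=np.linspace(0,2*np.pi,48,endpoint=False); return np.r_[np.c_[d/2*np.cos(t),d/2*np.sin(t),0*t],np.c_[d/2*np.cos(t),d/2*np.sin(t),0*t+h]]
def roi(c,u,v,r):
    u,v=int(u),int(v); f=c["frame"][v-r:v+r,u-r:u+r]
    return cv2.resize(f,None,fx=S,fy=S,interpolation=cv2.INTER_CUBIC),u-r,v-r
def hullmask(c,pts,p,u0,v0,shape):
    ca,sa=np.cos(p[2]),np.sin(p[2])
    P=np.c_[pts[:,0]*ca-pts[:,1]*sa+p[0],pts[:,0]*sa+pts[:,1]*ca+p[1],pts[:,2]]
    uv=np.array([w2p(c,q) for q in P])
    uv=(uv-[u0,v0]+.5)*S-.5
    m=np.zeros(shape,np.uint8); cv2.fillPoly(m,[np.round(cv2.convexHull(uv.astype(np.float32))*16).astype(np.int32)],255,cv2.LINE_AA,4); return m
def fit(c,mask,pts,u0,v0,p0,yaw=True):
    def cost(x):
        m=hullmask(c,pts,[x[0]/1e3,x[1]/1e3,x[2]/20],u0,v0,mask.shape); return np.abs(m.astype(float)-mask).sum()/255
    best=None
    for dy in ([0,.3,-.3,.6,-.6] if yaw else [0]):
        x0=np.array([p0[0]*1e3,p0[1]*1e3,(p0[2]+dy)*20]); sim=np.vstack([x0]+[x0+d for d in ([6,0,0],[0,6,0],[0,0,6 if yaw else 0])])
        if not yaw: sim=sim+0
        r=minimize(cost,x0,method="Nelder-Mead",options=dict(initial_simplex=sim,maxiter=250,xatol=.02,fatol=.5))
        if best is None or r.fun<best.fun: best=r
    x=best.x; return np.array([x[0]/1e3,x[1]/1e3,x[2]/20]),best.fun,(mask>0).sum()
E
python3 - <<'E'
from fit import *
c=np.load("c_wrist.npy",allow_pickle=True).item()
k=1/1.5625
specs={"bat":(552,255,24,box(.018,.026,.044)),"red":(246,243,26,box(.012,.040,.012)),"blk":(388,363,24,box(.012,.040,.012)),
"large":(392,262,26,disc(.038,.010)),"med":(262,391,22,disc(.030,.008)),"small":(113,243,20,disc(.024,.006)),"yel":(158,400,22,box(.012,.040,.012)),}
tiles=[]
for n,(u,v,r,pts) in specs.items():
    f,u0,v0=roi(c,u*k,v*k,r); hsv=cv2.cvtColor(f,cv2.COLOR_RGB2HSV).astype(int); H,Sa,V=hsv[...,0],hsv[...,1],hsv[...,2]
    g=f.astype(int); 
    if n in("large","med","small","yel"): m=(g[...,0]-g[...,2]>35)
    elif n=="red": m=(g[...,0]-g[...,1]>50)
    else: m=(V<48)|((Sa>100)&(V>30))
    m=m.astype(np.uint8)*255
    m=cv2.morphologyEx(m,cv2.MORPH_CLOSE,np.ones((13,13)))
    nl,l,st,_=cv2.connectedComponentsWithStats(m); i=1+np.argmax(st[1:,4]); m=((l==i)*255).astype(np.uint8)
    cnt,_=cv2.findContours(m,cv2.RETR_EXTERNAL,cv2.CHAIN_APPROX_NONE)
    if n in("large","med","small","bat"): cv2.fillPoly(m,[cv2.convexHull(cnt[0])],255)
    p0=p2w(c,u*k,v*k,pts[:,2].max()/2)
    p,e,A=fit(c,m,pts,u0,v0,[p0[0],p0[1],-1.3 if n in("red","blk","yel","bat") else 0],yaw=n in("red","blk","yel","bat"))
    print(n,p,"yawdeg",np.degrees(p[2]),"err",round(e),A)
    hm=hullmask(c,pts,p,u0,v0,m.shape); t=f[:,:,::-1].copy()
    for mm,col in((m,(0,255,0)),(hm,(255,0,255))):
        cc,_=cv2.findContours((mm>127).astype(np.uint8),cv2.RETR_EXTERNAL,cv2.CHAIN_APPROX_NONE); cv2.drawContours(t,cc,-1,col,1)
    tiles.append(cv2.resize(t,(190,190)))
tiles.append(np.zeros_like(tiles[0]))
cv2.imwrite("pics/d_fit.png",np.vstack([np.hstack(tiles[:4]),np.hstack(tiles[4:])]))
E
```

```text
bat [ 0.4666  0.149  -1.2899] yawdeg -73.9067436116085 err 2104 11809
red [ 0.4651 -0.0552 -1.3823] yawdeg -79.19786221925683 err 2406 6554
blk [ 0.557   0.0423 -1.3913] yawdeg -79.71610162861423 err 2253 4357
large [0.477 0.046 0.   ] yawdeg 0.0 err 822 15253
med [ 0.5786 -0.0532  0.    ] yawdeg 0.0 err 1102 7708
small [ 0.4636 -0.1499  0.    ] yawdeg 0.0 err 846 6390
yel [ 0.5863 -0.1347 -2.0059] yawdeg -114.9277252707793 err 1480 5935
```

View pics/d_fit.png

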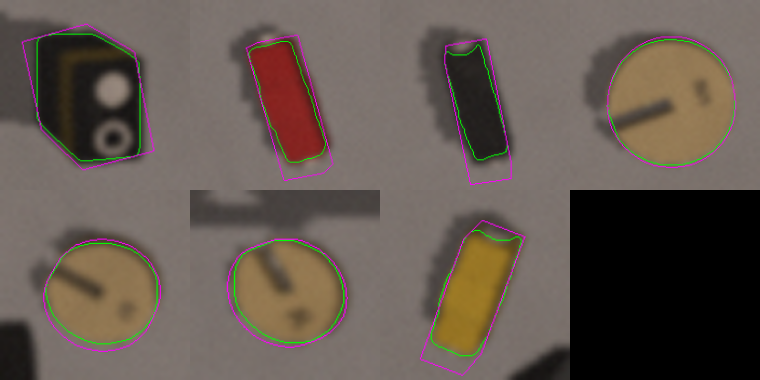

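```bash
cat > seg.py <<'E'
from fit import *
def seg(f,n):
    hsv=cv2.cvtColor(f,cv2.COLOR_RGB2HSV).astype(int); V=hsv[...,2]; g=f.astype(int)
    if n in("large","med","small","yel"): m=(g[...,0]-g[...,2]>30)
    elif n=="red": m=(g[...,0]-g[...,1]>40)
    elif n=="blk": m=V<60
    else: m=(V<52)|((hsv[...,1]>90))
    m=m.astype(np.uint8)*255
    m=cv2.morphologyEx(m,cv2.MORPH_CLOSE,np.ones((9,9)))
    nl,l,st,_=cv2.connectedComponentsWithStats(m); i=1+np.argmax(st[1:,4]); m=((l==i)*255).astype(np.uint8)
    cnt,_=cv2.findContours(m,cv2.RETR_EXTERNAL,cv2.CHAIN_APPROX_NONE)
    cv2.fillPoly(m,[cv2.convexHull(cnt[0])],255); return m
def gfit(c,m,pts,u0,v0,p0,yaws):
    def cost(x): 
        mm=hullmask(c,pts,[x[0]/1e3,x[1]/1e3,x[2]],u0,v0,m.shape); return np.abs(mm.astype(float)-m).sum()/255
    best=None
    for y in yaws:
        x0=np.array([p0[0]*1e3,p0[1]*1e3])
        r=minimize(lambda x:cost([*x,y]),x0,method="Nelder-Mead",options=dict(initial_simplex=[x0,x0+[5,0],x0+[0,5]],maxiter=60))
        if best is None or r.fun<best[1]: best=([*r.x,y],r.fun)
    x,e=best; return np.array([x[0]/1e3,x[1]/1e3,x[2]]),e
E
cat > t.py <<'E'
from seg import *
c=np.load("c_wrist.npy",allow_pickle=True).item()
k=1/1.5625
specs={"bat":(552,255,24,box(.018,.026,.044)),"red":(246,243,26,box(.012,.036,.012)),"blk":(388,363,24,box(.012,.036,.012)),
"large":(392,262,26,disc(.038,.010)),"med":(262,391,22,disc(.030,.008)),}
tiles=[]
for n,(u,v,r,pts) in specs.items():
    f,u0,v0=roi(c,u*k,v*k,r); m=seg(f,n)
    p0=p2w(c,u*k,v*k,pts[:,2].max()/2)
    p,e=gfit(c,m,pts,u0,v0,p0,np.radians(np.arange(-150,20,4)) if n in("bat","red","blk") else [0])
    print(n,p,"yawdeg",np.degrees(p[2]),"err",round(e),(m>0).sum())
    hm=hullmask(c,pts,p,u0,v0,m.shape); t=f[:,:,::-1].copy()
    for mm,col in((m,(0,255,0)),(hm,(255,0,255))):
        cc,_=cv2.findContours((mm>127).astype(np.uint8),cv2.RETR_EXTERNAL,cv2.CHAIN_APPROX_NONE); cv2.drawContours(t,cc,-1,col,1)
    tiles.append(cv2.resize(t,(260,260)))
tiles.append(np.zeros_like(tiles[0]))
cv2.imwrite("pics/d_fit2.png",np.vstack([np.hstack(tiles[:3]),np.hstack(tiles[3:])]))
E
python3 t.py
```

```text
bat [ 0.4665  0.1488 -1.3614] yawdeg -78.0 err 1963 12031
red [ 0.4634 -0.0557 -1.3614] yawdeg -78.0 err 792 7340
blk [ 0.5539  0.0416 -1.3614] yawdeg -78.0 err 874 5356
large [0.477 0.046 0.   ] yawdeg 0.0 err 485 15692
med [ 0.578 -0.053  0.   ] yawdeg 0.0 err 728 8101
```

View pics/d_fit2.png

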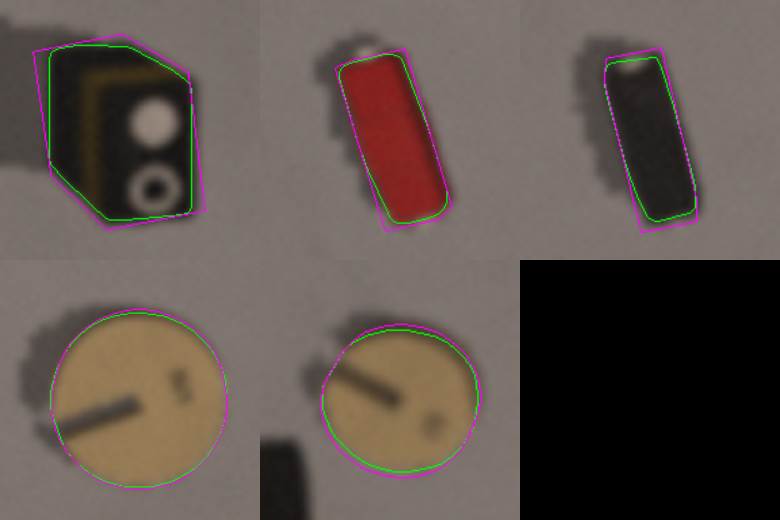

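Adapters and discs fit well, but the battery yaw is uncertain. I'll take one more view over the battery and blue tray.

Run:
```python
from h import *
bot.reach([0.43,0.245,0.21],ori(np.pi/2)); bot.dwell(0.2)
c=vision.read_camera("wrist");o=get_obs();print(o["time_s"],o["position"])
np.save("e_wrist.npy",c,allow_pickle=True)
cv2.imwrite("pics/e_wrist2.png",cv2.resize(c["frame"][:,:,::-1],None,fx=1.5625,fy=1.5625,interpolation=cv2.INTER_CUBIC))
```

```text
4.0 [0.4306 0.244  0.2103]
```

View pics/e_wrist2.png

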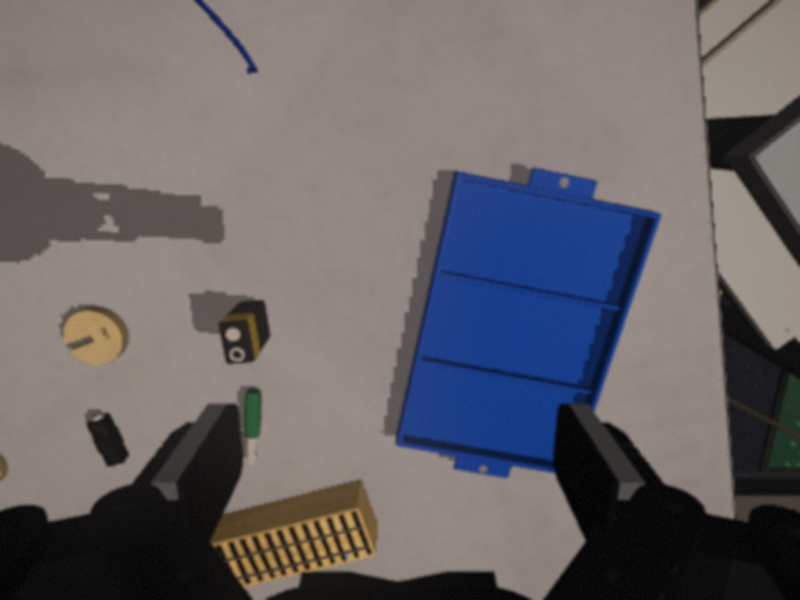

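The view shows tray top corners at (457,172), (660,213) and (397,443), with divider ends at (442,271)-(620,307) and (423,358)-(592,391). The battery top is at about (236,340). Next I'll fit the tray and battery.

```bash
cat > t2.py <<'E'
from seg import *
from scipy.optimize import least_squares
e=np.load("e_wrist.npy",allow_pickle=True).item(); c=np.load("c_wrist.npy",allow_pickle=True).item()
k=1/1.5625
obs=[((457,172),(-.093,-.063,.014)),((660,213),(-.093,.063,.014)),((397,443),(.093,-.063,.014)),((442,271),(-.03,-.059,.010)),((423,358),(.03,-.059,.010)),((620,307),(-.03,.059,.010)),((592,391),(.03,.059,.010)),((564,182.5),(-.1,0,.003))][:7]
def res(x,full=False):
    ca,sa=np.cos(x[2]),np.sin(x[2]); r=[]
    for uv,q in obs:
        P=[x[0]+ca*q[0]-sa*q[1],x[1]+sa*q[0]+ca*q[1],q[2]]; r+=list(w2p(e,P)-(np.array(uv)+.5)*k+.5)
    return np.array(r)
s=least_squares(res,[.47,.32,-.1]);print("tray",s.x,np.degrees(s.x[2]));print((s.fun/k).round(1).reshape(-1,2).tolist())
tiles=[]
pts=box(.018,.026,.044)
P=[]
for cam,u,v in((c,552,255),(e,243,332)):
    f,u0,v0=roi(cam,u*k,v*k,28); m=seg(f,"bat"); p0=[.4665,.149]
    for yaws in [np.radians(np.arange(-130,-50,3))]:
        p,er=gfit(cam,m,pts,u0,v0,p0,yaws);print("bat",p,np.degrees(p[2]),er,(m>0).sum())
    t=f[:,:,::-1].copy()
    for mm,col in((m,(0,255,0)),(hullmask(cam,pts,p,u0,v0,m.shape),(255,0,255))):
        cc,_=cv2.findContours((mm>127).astype(np.uint8),cv2.RETR_EXTERNAL,cv2.CHAIN_APPROX_NONE); cv2.drawContours(t,cc,-1,col,1)
    tiles.append(cv2.resize(t,(390,390)))
cv2.imwrite("pics/f_bat.png",np.hstack(tiles))
for n,u,v,r,pts in(("large",95,336,28,disc(.038,.01)),("blk",108,437,24,box(.012,.036,.012))):
    f,u0,v0=roi(e,u*k,v*k,r); m=seg(f,n); p,er=gfit(e,m,pts,u0,v0,p2w(e,u*k,v*k,.005),[0] if n=="large" else np.radians(np.arange(-120,-40,4)));print(n,p,er,(m>0).sum())
E
python3 t2.py
```

```text
tray [ 0.4743  0.3219 -0.1956] -11.209599068751723
[[-0.1, -2.9], [3.9, -1.8], [-1.4, 2.2], [-2.2, 1.5], [-3.0, 2.1], [1.4, 0.4], [1.1, 0.5]]
bat [ 0.4665  0.149  -1.3265] -76.0 1963.043137254902 12031
bat [ 0.4675  0.1493 -1.693 ] -97.0 2681.258823529412 15086
large [0.477  0.0455 0.    ] 698.0627450980393 19868
blk [ 0.5535  0.0415 -1.3963] 1746.4352941176471 8130
```

View pics/f_bat.png

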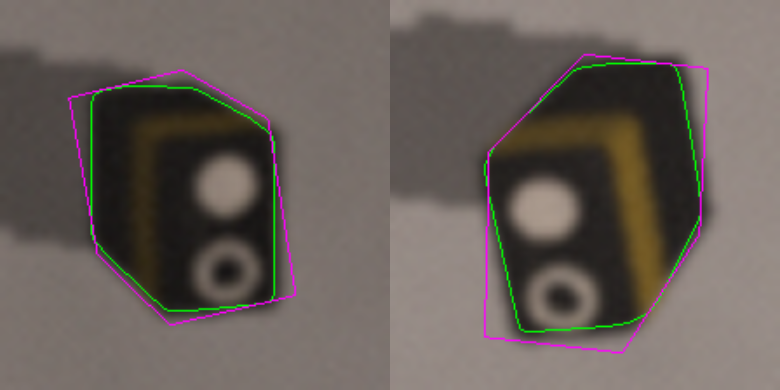

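Edge directions corrected for perspective give a battery yaw of about -84° in both views, so the jaws go along 96°. Picking and placing the battery.

```bash
cat > pp.py <<'E'
from h import *
TR=np.array([.4743,.3219,-.1956])
def tray(x,y,T=TR):
    c,s=np.cos(T[2]),np.sin(T[2]); return np.array([T[0]+c*x-s*y,T[1]+s*x+c*y])
def st(tag):
    o=get_obs(); print(tag,"t",round(float(o["time_s"]),2),"p",o["position"],"w",round(float(o["gripper_width"])*1e3,1),"F",o["wrist_force"].round(1))
def pick(xy,a,z,w=.05,F=40,up=.12):
    hand.move_gripper(w,F)
    bot.reach([*xy,up],ori(a)); bot.servo_line([*xy,z],ori(a),velocity=.12); st("down")
    hand.move_gripper(0,F); bot.dwell(.15); st("grip")
    bot.servo_line([*xy,up],velocity=.12); st("up")
def place(xy,a,z,w,up=.12):
    bot.reach([*xy,up],ori(a)); bot.dwell(.1); bot.servo_line([*xy,z+.012],ori(a),velocity=.12); bot.servo_line([*xy,z],velocity=.03); st("down")
    bot.dwell(.15); hand.move_gripper(w); st("open"); bot.dwell(.1); bot.servo_line([*xy,up],velocity=.12); st("up")
E
python3 - <<'E'
from pp import *
a=np.radians(78.8); print(kinematics.solve_ik([*tray(0,0),.12],ori(a)))
pick([.467,.149],np.radians(96),.022)
c=vision.read_camera("wrist");save(c,"g_w")
E
```

```text
[ 0.5937  0.4269  1.8504 -0.      0.8642 -0.7817]
down t 6.02 p [0.4675 0.1494 0.0226] w 50.1 F [-0.5 -0.  -0.2]
grip t 6.55 p [0.4674 0.1491 0.0227] w 17.0 F [0.2 0.3 6.1]
up t 7.52 p [0.4666 0.1489 0.1195] w 17.0 F [ 0.8 -0.7 -1. ]
```

View pics/g_w.png

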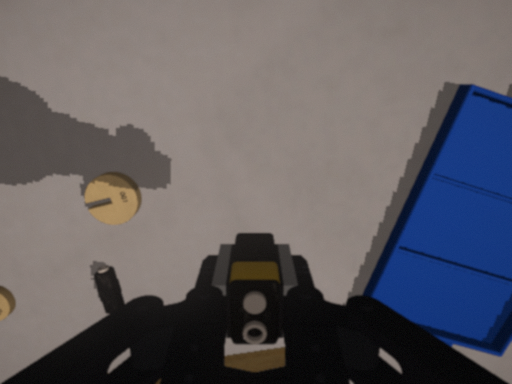

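The battery is held squarely at (255,300). Placing it now.

Run:
```python
from pp import *
place(tray(0,0),np.radians(78.8),.0260,.045)
c=vision.read_camera("scene");cv2.imwrite("pics/h_s.png",cv2.resize(c["frame"][220:330,140:260,::-1],None,fx=5,fy=5,interpolation=cv2.INTER_CUBIC))
```

```text
down t 9.78 p [0.4742 0.3219 0.0258] w 17.4 F [-0.2  0.8 -0.5]
open t 10.31 p [0.4743 0.3219 0.026 ] w 44.9 F [-0.  -0.2 -0.4]
up t 11.34 p [0.4739 0.3216 0.1194] w 44.9 F [-0.   1.   0.3]
```

View pics/h_s.png

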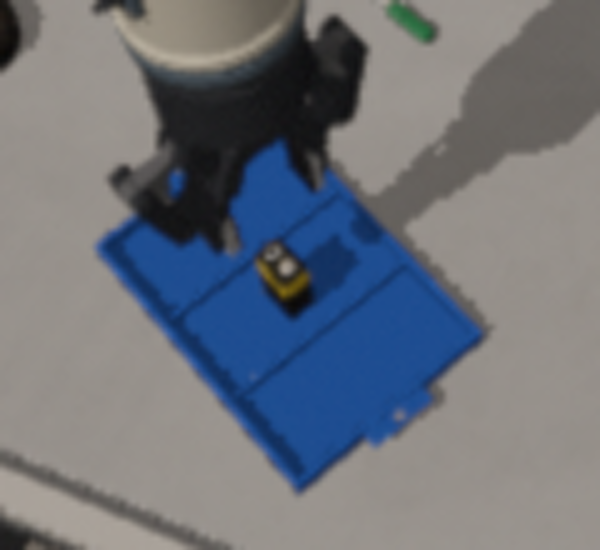

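The battery stands upright in the middle compartment, around (285,275) in the crop. The red adapter is next.

Run:
```python
from pp import *
pick([.4634,-.0557],np.radians(103),.0185,w=.04,F=35)
c=vision.read_camera("wrist");save(c,"i_w")
if get_obs()["gripper_width"]>.009: place(tray(-.060,0),np.radians(78.8),.0222,.035)
c=vision.read_camera("wrist");save(c,"i_w2")
```

```text
down t 14.03 p [ 0.4638 -0.0556  0.0189] w 39.9 F [-0.3 -0.2  0.1]
grip t 14.53 p [ 0.4639 -0.0558  0.0192] w 11.5 F [-1.4 -0.2  5.4]
up t 15.53 p [ 0.463  -0.0557  0.1195] w 11.4 F [-0.3  0.2 -0.9]
down t 18.56 p [0.4155 0.3336 0.0223] w 11.4 F [-0.9 -0.1  5.1]
open t 19.06 p [0.4154 0.3335 0.022 ] w 35.1 F [-0.2 -0.4  0.2]
up t 20.12 p [0.4151 0.3333 0.1194] w 35.1 F [ 0.  -1.  -0.4]
```

View pics/i_w.png

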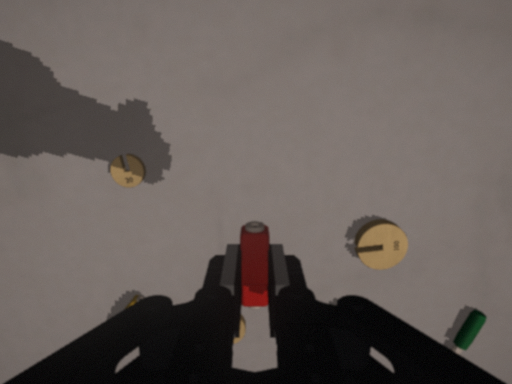

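View pics/i_w2.png

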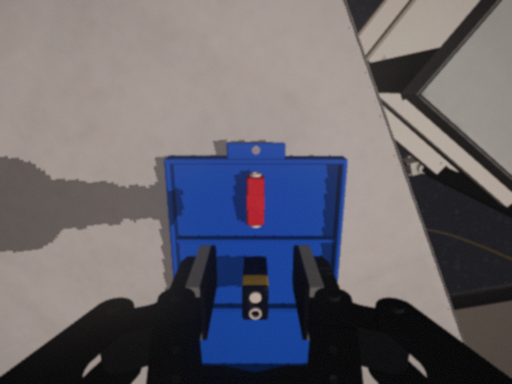

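Red lies flat in its compartment, rows 173–228 between the wall at 160 and the divider at 239. The battery is upright at (255,290). Black adapter next.

Run:
```python
from pp import *
pick([.5538,.0417],np.radians(104),.0185,w=.04,F=35)
c=vision.read_camera("wrist");save(c,"j_w")
if get_obs()["gripper_width"]>.009: place(tray(.060,0),np.radians(78.8),.0222,.035)
c=vision.read_camera("scene");cv2.imwrite("pics/j_s.png",cv2.resize(c["frame"][220:330,140:260,::-1],None,fx=5,fy=5,interpolation=cv2.INTER_CUBIC))
```

```text
down t 22.62 p [0.5543 0.0418 0.0191] w 39.9 F [-0.7 -0.1  0.3]
grip t 23.13 p [0.5544 0.0417 0.0193] w 11.2 F [-1.2  0.2  6.5]
up t 24.13 p [0.5533 0.0417 0.1194] w 11.5 F [-0.2  0.1  0.1]
down t 26.75 p [0.5332 0.3103 0.0224] w 11.4 F [-1.2 -0.4  5. ]
open t 27.25 p [0.5331 0.3102 0.022 ] w 35.2 F [0.2 0.5 0.4]
up t 28.32 p [0.5327 0.31   0.1193] w 34.7 F [-0.6 -0.8 -0.7]
```

View pics/j_w.png

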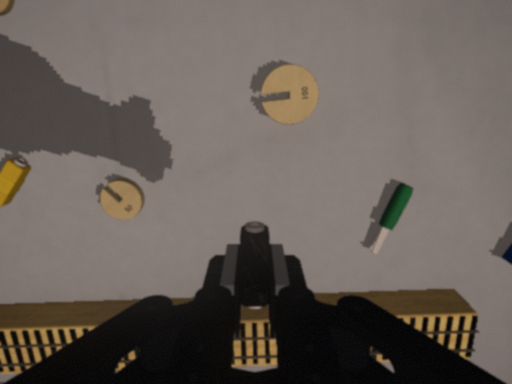

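View pics/j_s.png

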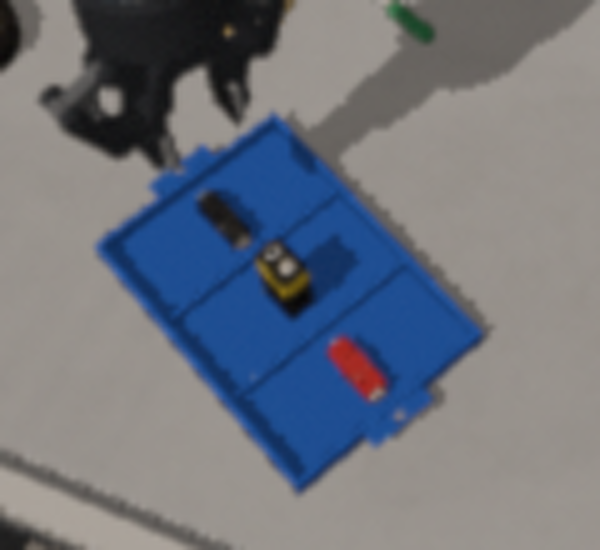

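Black is placed flat in the far compartment. Now the large disc, then a look at the orange tray while holding it.

Run:
```python
from pp import *
pick([.477,.0458],np.radians(60),.0178,w=.060,F=45)
c=vision.read_camera("wrist");save(c,"k_w")
bot.reach([.44,-.33,.2],ori(np.radians(90))); bot.dwell(.2); st("view")
c=vision.read_camera("wrist");np.save("k2.npy",c,allow_pickle=True)
cv2.imwrite("pics/k_w2.png",cv2.resize(c["frame"][:,:,::-1],None,fx=1.5625,fy=1.5625,interpolation=cv2.INTER_CUBIC))
```

```text
down t 30.78 p [0.4775 0.046  0.0182] w 60.2 F [0.1 0.2 1.5]
grip t 31.29 p [0.4776 0.0459 0.0188] w 34.9 F [-2.5  0.9  8.6]
up t 32.29 p [0.4765 0.0457 0.1195] w 34.8 F [-0.3 -0.2 -1.1]
view t 33.98 p [ 0.4403 -0.3292  0.1998] w 34.8 F [-0.6 -1.1 -0.6]
```

View pics/k_w.png

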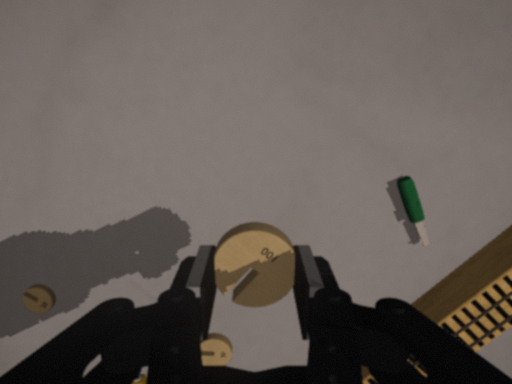

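View pics/k_w2.png

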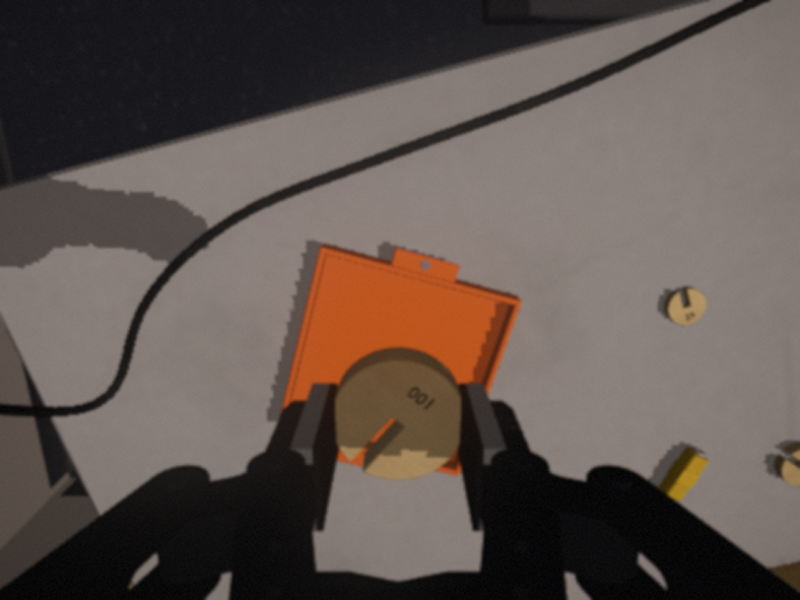

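Large disc held at (400,415). Tray corners are at (321,244), (519,300) and about (460,475).

Run:
```python
from pp import *
from scipy.optimize import least_squares
e=np.load("k2.npy",allow_pickle=True).item();k=1/1.5625
obs=[((321,244),(-.064,-.063,.014)),((519,300),(-.064,.063,.014)),((460,475),(.064,.063,.014))]
def res(x):
    ca,sa=np.cos(x[2]),np.sin(x[2]); r=[]
    for uv,q in obs:
        P=[x[0]+ca*q[0]-sa*q[1],x[1]+sa*q[0]+ca*q[1],q[2]]; r+=list(w2p(e,P)-(np.array(uv)+.5)*k+.5)
    return np.array(r)
s=least_squares(res,[.49,-.33,-.2]);print("orange",s.x,np.degrees(s.x[2]));print((s.fun/k).round(1).reshape(-1,2).tolist())
x=s.x;xy=x[:2]
place(xy,np.radians(90)+x[2],.0226,.060,up=.13)
bot.reach([xy[0]-.03,xy[1],.16],ori(np.pi/2));bot.dwell(.2);c=vision.read_camera("wrist");np.save("l.npy",c,allow_pickle=True)
cv2.imwrite("pics/l.png",cv2.resize(c["frame"][:,:,::-1],None,fx=1.5625,fy=1.5625,interpolation=cv2.INTER_CUBIC))
```

```text
orange [ 0.5009 -0.3318 -0.2691] -15.420403018362979
[[-2.3, 0.4], [3.4, -0.5], [-1.2, 0.5]]
down t 36.08 p [ 0.5008 -0.3317  0.0225] w 34.9 F [-1.2  0.2 -0.7]
open t 36.59 p [ 0.5009 -0.3318  0.0227] w 60.3 F [-0.5  0.6 -0.2]
up t 37.73 p [ 0.5004 -0.3315  0.1293] w 60.1 F [-0.1 -0.4 -1. ]
```

View pics/l.png

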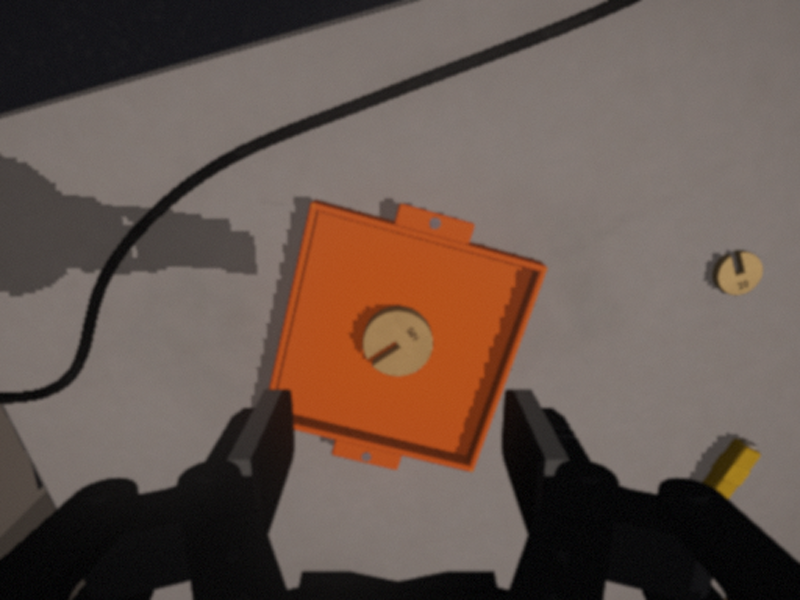

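The large disc lies flat near the tray centre at (398,342). Measuring it precisely.

```bash
cat > dl.py <<'E'
from seg import *
k=1/1.5625
def dfit(c,u,v,r,d,z0,h,name,smin=60,smax=185,vmin=110,full=True):
    f,u0,v0=roi(c,u*k,v*k,r); hsv=cv2.cvtColor(f,cv2.COLOR_RGB2HSV).astype(int)
    m=((hsv[...,1]>smin)&(hsv[...,1]<smax)&(hsv[...,2]>vmin)).astype(np.uint8)*255
    m=cv2.morphologyEx(m,cv2.MORPH_OPEN,np.ones((9,9)))
    nl,l,st,_=cv2.connectedComponentsWithStats(m); i=1+np.argmax(st[1:,4]); m=((l==i)*255).astype(np.uint8)
    cnt,_=cv2.findContours(m,cv2.RETR_EXTERNAL,cv2.CHAIN_APPROX_NONE); cv2.fillPoly(m,[cv2.convexHull(cnt[0])],255)
    pts=disc(d,h if full else 0); pts[:,2]+=z0+(0 if full else h)
    p,e=gfit(c,m,pts,u0,v0,p2w(c,u*k,v*k,z0+h),[0])
    t=f[:,:,::-1].copy()
    for mm,col in((m,(0,255,0)),(hullmask(c,pts,p,u0,v0,m.shape),(255,0,255))):
        cc,_=cv2.findContours((mm>127).astype(np.uint8),cv2.RETR_EXTERNAL,cv2.CHAIN_APPROX_NONE); cv2.drawContours(t,cc,-1,col,1)
    cv2.imwrite(f"pics/{name}.png",cv2.resize(t,(400,400))); print(name,p[:2],"err",e,(m>0).sum()); return p[:2]
E
python3 - <<'E'
from dl import *
c=np.load("l.npy",allow_pickle=True).item()
dfit(c,398,342,34,.038,.003,.010,"l_fit",full=False)
f,_,_=roi(c,398*k,342*k,34);hsv=cv2.cvtColor(f,cv2.COLOR_RGB2HSV);print(hsv[::16,136])
E
```

```text
l_fit [ 0.4998 -0.3318] err 573.9686274509804 24620
[[ 11 217 181]
 [ 10 216 181]
 [ 11 216 181]
 [ 11 186  96]
 [ 16 123 147]
 [ 17 123 154]
 [ 17 121 160]
 [ 17 122 161]
 [ 17 121 160]
 [ 14 146 117]
 [ 16 131 123]
 [ 17 123 158]
 [ 17 121 162]
 [ 16 121 158]
 [ 14 140 160]
 [ 10 216 181]
 [ 10 217 180]]
```

View pics/l_fit.png

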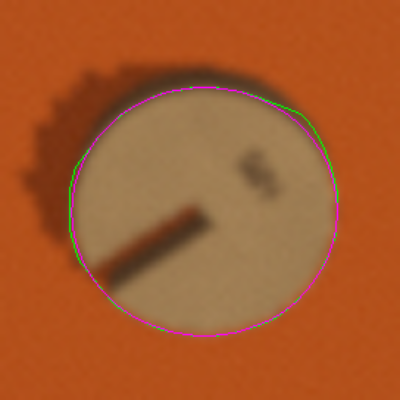

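Run:
```python
from dl import *
from pp import st
c=np.load("c_wrist.npy",allow_pickle=True).item()
print("rail",p2w(c,262*k,490*k,0),p2w(c,388*k,462*k,0))
bot.reach([.545,-.053,.16],ori(np.pi/2));bot.dwell(.2);st("v");c=vision.read_camera("wrist");np.save("m.npy",c,allow_pickle=True)
cv2.imwrite("pics/m.png",cv2.resize(c["frame"][:,:,::-1],None,fx=1.5625,fy=1.5625,interpolation=cv2.INTER_CUBIC))
u,v=w2p(c,[.578,-.053,.008])/k;print(u,v)
dfit(c,u,v,28,.030,0,.008,"m_fit",smin=75,full=False)
```

```text
rail [ 0.6677 -0.0617  0.    ] [0.6414 0.0416 0.    ]
v t 39.67 p [ 0.545  -0.0542  0.16  ] w 60.0 F [0.1 0.3 0.3]
400.12135836369873 346.64925829095824
m_fit [ 0.5768 -0.0522] err 667.2274509803922 13761
```

View pics/m.png

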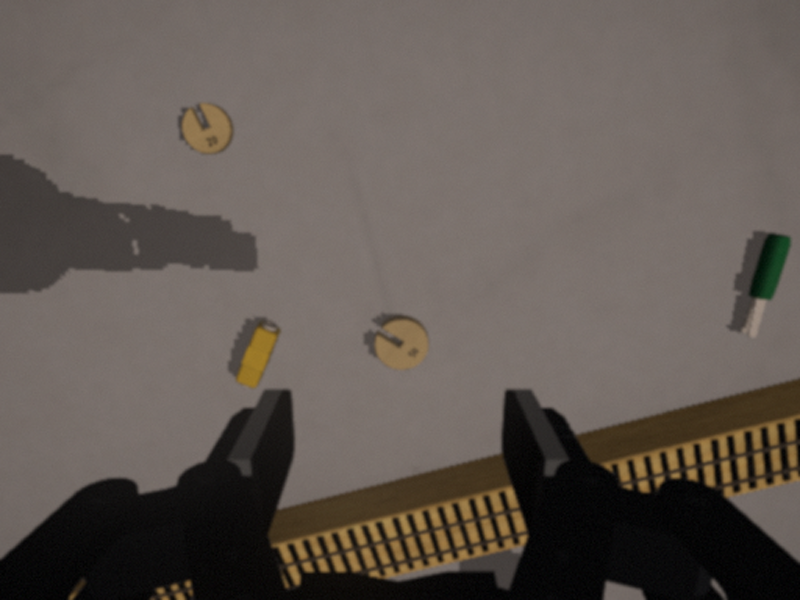

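View pics/m_fit.png

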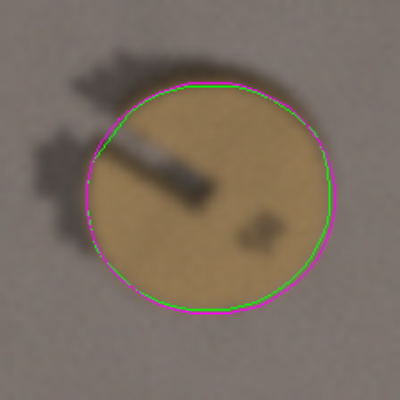

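Run:
```python
from pp import *
a=np.radians(115)
pick([.5768,-.0522],a,.0176,w=.050,F=40)
c=vision.read_camera("wrist");save(c,"n_w")
if get_obs()["gripper_width"]>.02:
    place([.4998,-.3318],a,.0317,.045,up=.13)
    bot.reach([.471,-.3318,.16],ori(np.pi/2));bot.dwell(.2);st("v");c=vision.read_camera("wrist");np.save("n.npy",c,allow_pickle=True)
    cv2.imwrite("pics/n.png",cv2.resize(c["frame"][:,:,::-1],None,fx=1.5625,fy=1.5625,interpolation=cv2.INTER_CUBIC))
```

```text
down t 41.48 p [ 0.5773 -0.0523  0.0183] w 50.3 F [ 0.2  0.6 -0. ]
grip t 41.98 p [ 0.5775 -0.0524  0.0187] w 27.2 F [-1.8 -0.7  4.4]
up t 42.98 p [ 0.5762 -0.0521  0.1193] w 27.0 F [ 0.9 -0.1 -0.3]
down t 45.66 p [ 0.4999 -0.3319  0.0322] w 27.0 F [-2.   0.4  7.5]
open t 46.12 p [ 0.4997 -0.3318  0.0315] w 45.0 F [ 0.6 -0.1  0.1]
up t 47.19 p [ 0.4994 -0.3315  0.1293] w 44.9 F [ 0.3 -0.4  0.8]
v t 47.87 p [ 0.4711 -0.3316  0.1591] w 44.9 F [ 0.3 -0.1  0.4]
```

View pics/n_w.png

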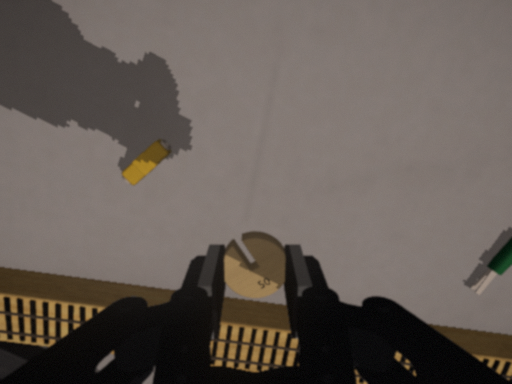

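View pics/n.png

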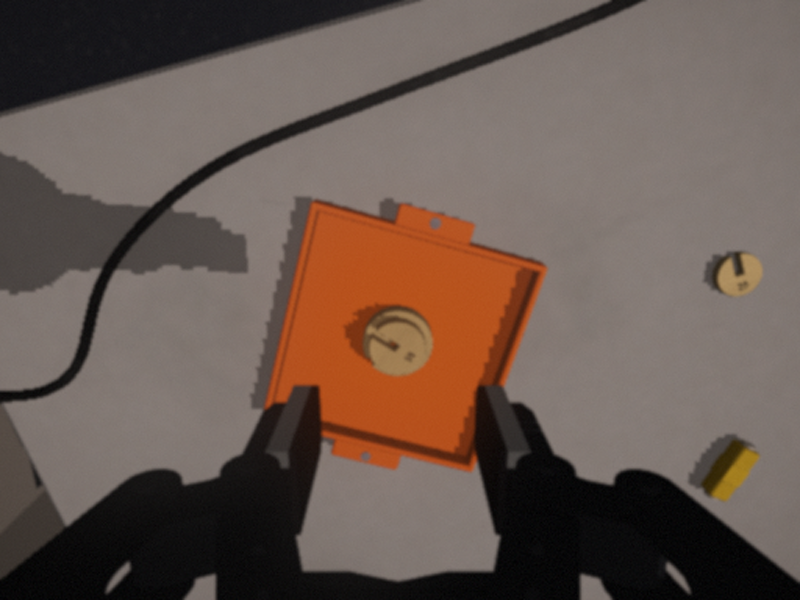

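Medium is stacked on large at (398,342). I'll check the centring in a zoom with the predicted outlines drawn on.

Run:
```python
from dl import *
c=np.load("n.npy",allow_pickle=True).item()
f=c["frame"][188:252,223:287,::-1]; Z=9
t=cv2.resize(f,None,fx=Z,fy=Z,interpolation=cv2.INTER_CUBIC)
def draw(img,x,y,d,z,col):
    P=[((w2p(c,[x+d/2*np.cos(a),y+d/2*np.sin(a),z])-[223,188]+.5)*Z-.5) for a in np.linspace(0,2*np.pi,60)]
    cv2.polylines(img,[np.round(P).astype(np.int32)],True,col,1)
b=t.copy(); draw(t,.4998,-.3318,.038,.013,(255,0,0)); draw(t,.4998,-.3318,.030,.021,(255,0,255))
cv2.imwrite("pics/n_z.png",cv2.resize(np.hstack([b,t]),(796,398)))
```

```text
(no output)
```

View pics/n_z.png

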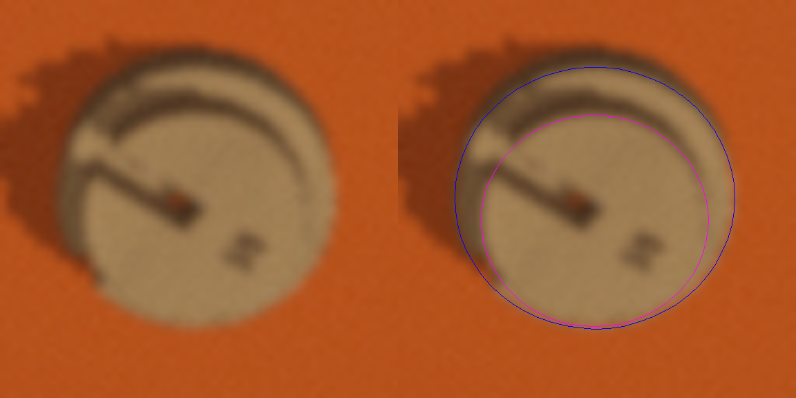

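Both discs match the concentric outlines within about 0.5 mm. I'll retract and do the last check on everything.

Run:
```python
from pp import *
bot.servo_line([.45,-.30,.28],velocity=.15)
bot.reach([.40,.28,.26],ori(np.pi/2));bot.dwell(.3);st("v")
c=vision.read_camera("wrist");cv2.imwrite("pics/z_w.png",cv2.resize(c["frame"][:,:,::-1],None,fx=1.5625,fy=1.5625,interpolation=cv2.INTER_CUBIC))
bot.reach([.32,0.0,.35],ori(np.pi/2));bot.dwell(.3)
s=vision.read_camera("side");cv2.imwrite("pics/z_side.png",cv2.resize(s["frame"][140:310,150:350,::-1],None,fx=3.5,fy=3.5,interpolation=cv2.INTER_CUBIC))
s=vision.read_camera("scene");cv2.imwrite("pics/z_scene.png",cv2.resize(s["frame"][110:330,140:360,::-1],None,fx=2.7,fy=2.7,interpolation=cv2.INTER_CUBIC));st("end")
```

```text
v t 51.3 p [0.4002 0.2797 0.26  ] w 44.9 F [-0.1  0.6 -0.3]
end t 52.92 p [0.3201 0.0003 0.3498] w 45.1 F [ 0.6 -0.7  0.4]
```

View pics/z_w.png

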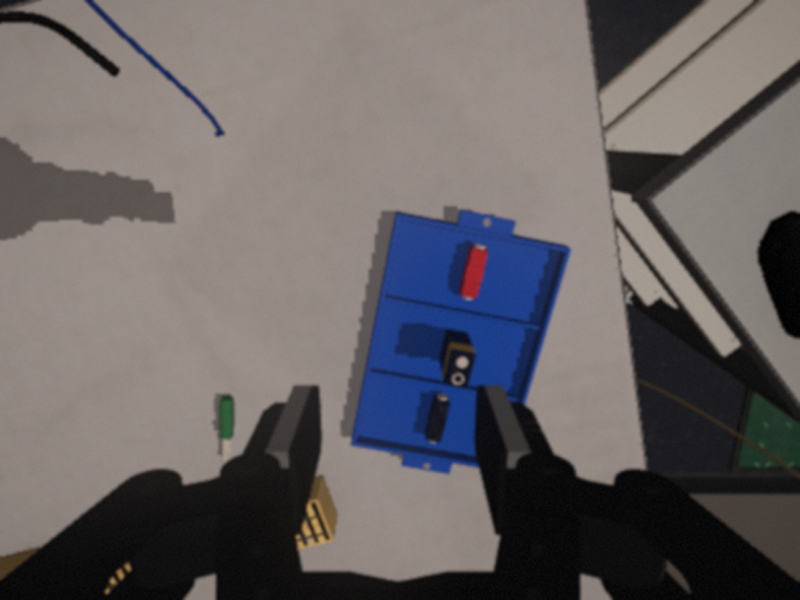

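View pics/z_side.png

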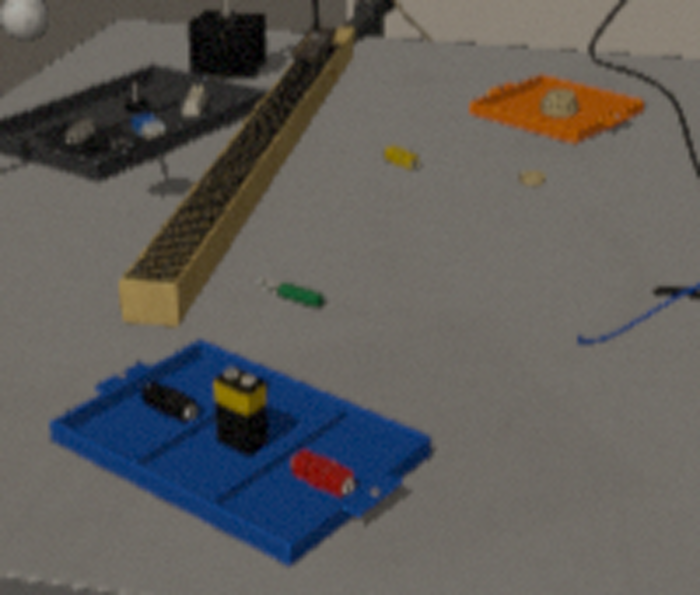

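View pics/z_scene.png

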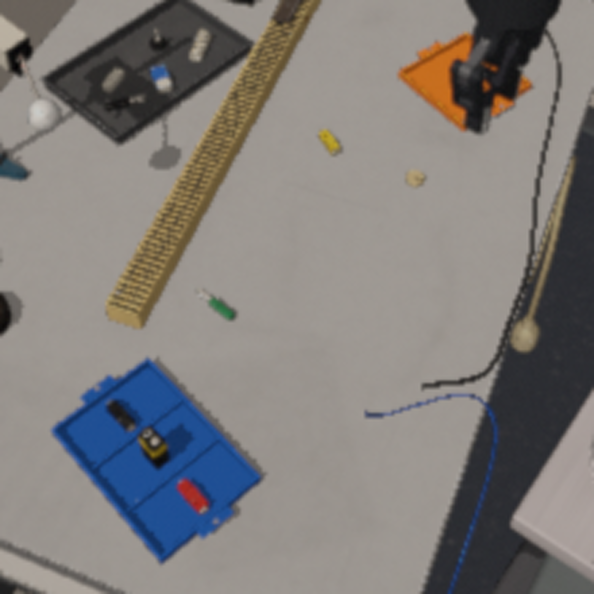

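The final pictures show:
- **Blue tray:** black (155,400), battery upright (240,410) and red (322,472) in the side crop, each in its own compartment.
- **Orange tray:** the disc stack at (560,102).
- **Left alone:** yellow, green and the small disc appear at the same pixels as at the start, (330,142), (220,306) and (415,178) in the scene crop.

Handing in.

```bash
python3 -c "
from h import *
hand_in(); print(get_obs()['time_s'])"
```

```text
the job is handed in; nothing more can be done
the job is handed in; nothing more can be done
```

Both kits are made up and the job is handed in, at about 53 s on the robot's clock.

- **Blue tray:** I placed the battery first, then red, then black. The last wrist, side and scene views show the battery upright in the middle compartment. Red and black lie flat in the near and far outer ones, clear of the dividers.
- **Orange tray:** the largest disc lies flat near the centre, with the middle-sized disc on top. Overlaid outlines put the two within about 0.5 mm of concentric.
- **Left alone:** the yellow adapter, green clip and smallest disc are where they lay at the start.

Two checks disagreed:
- **Battery yaw:** the silhouette fit gave -76° in one view and -97° in the other. I used about -84° from its edges, and the grip came out square.
- **Gripper width:** it read 34.9 mm on the 38 mm disc and 27 mm on the 30 mm one. I put this down to the width reading or pad compliance and did not look into it further.

The arm was clear of everything at hand-in. The highest wrist force I printed was about 9 N; I only sampled it at the end of each move.

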